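# Roll two vials onto the reading line

### The job

Two closed glass vials lie on their sides on the grey reading board, one on either side of its black line. With the fingertips, gently roll each vial onto the line, one vial after the other, so that both end lying along the line with the line under their middle; pushing the top of a vial sideways works best. Do not pinch, lift or stand up the vials, do not slide them along without rolling, and leave the other things where they are.

Things in the scene. Friction and masses are not known exactly. Their poses are not given: they have to be found in the camera images.
- line (a point): middle of the straight black line on the top of the grey reading board; line 170 mm long, 6 mm wide. x of this point runs along the line (away from the robot), y across it to the left, z up. The board is a fixed plate 190 (x) by 380 (y) by 6 mm; this point is the centre of its top, 6 mm above the desk
- lying_vial_1: closed glass vial lying on the board, 27 mm in diameter, 56 mm long with its cap (24 mm across), 23 g. Origin: centre of its base; z: along its axis, base to cap (x, y turn as it rolls). Fingertips resting on its top (2 to 10 N) and moved sideways roll it without slip by half their own travel; it stays where it is left. Fingertips pushed against its upper flank can wedge it (over 25 N)
- lying_vial_2: closed glass vial lying on the board, 27 mm in diameter, 52 mm long with its cap (24 mm across), 23 g. Origin: centre of its base; z: along its axis, base to cap (x, y turn as it rolls). Fingertips resting on its top (2 to 10 N) and moved sideways roll it without slip by half their own travel; it stays where it is left. Fingertips pushed against its upper flank can wedge it (over 25 N)
- lying_vial_1_mid (a point): point on that vial's axis near its middle, 24 mm from its base, 32 mm from its cap end, 13.5 mm above the board. It must come over the line; it starts 40 to 80 mm to one side, the axis nearly parallel to the line. One vial lies left of the line in the board's near half, the other right of it in the far half, so that they end up end to end, not touching
- lying_vial_2_mid (a point): point on that vial's axis near its middle, 24 mm from its base, 28 mm from its cap end, 13.5 mm above the board. It must come over the line; it starts 40 to 80 mm to one side, the axis nearly parallel to the line. One vial lies left of the line in the board's near half, the other right of it in the far half, so that they end up end to end, not touching
- stopper: brown rubber stopper standing on the near right part of the board, 39 mm across, 30 mm high (origin: centre of its underside); not to be moved
- petri: small round dish with lid standing on the far left part of the board, 60 mm across, 16 mm high (origin: centre of its underside); not to be moved
- beaker: glass beaker left of the board, 53 mm across, 68 mm high (origin: centre of its underside); not to be moved
- cup: small clear glass cup left of the board, 48 mm across, 30 mm high (origin: centre of its underside); not to be moved
- timer: white round kitchen-style timer right of the board, 64 mm across, 40 mm high (origin: centre of its underside); not to be moved
- forceps: steel forceps lying flat on the desk right of the board, 106 mm long, 10 mm high (origin: centre of its underside); not to be moved
There are look-alikes about, which are no part of the job. What is shaped like the lying_vial_1 but pink is not meant. Leave any yellow look-alike of the lying_vial_2 alone.

How it is judged:
By the outcome, as a careful person would: the job done as asked, in the order asked, and still so for the second after the job is handed in, with the robot touching nothing.
It also fails if it takes over 72 s, if anything falls off the work surface, if the arm or the gripper's body presses on something with over 40 N, if the wrist force passes 120 N, or if a joint passes its speed limit or range.

### The arm

A 6-joint arm with a two-finger parallel gripper is mounted at the origin on a cart in front of the work surface, level with it; the furniture and walls round the work are solid. World frame = base frame: x ahead of the robot, y to its left, z up, the work surface at z = 0. Lengths are in m, angles in rad, forces in N, time in s.
With the tool pointing down it reaches from about 0.25 to 0.775 m from the base axis. Payload 4 kg.
Tool frame: the origin (TCP) lies midway between the tips of the shut fingers; the grasp point (between the pads) lies 19 mm behind it (robot.hold_point_z is the distance from the TCP to the grasp point, in m); z points along the fingers, y is the line along which they close (so a half turn about z gives the same grasp; the last joint's range is limited). The gripper opens to 94 mm and grips with 3 to 60 N. Pads are 16 mm wide; open, the fingers measure 119 mm over their backs; the gripper's body (75 mm by 177 mm) begins 78 mm behind the grasp point.
Start: joints at [1.212, 0.087, 1.371, -0, 1.684, -0.103], TCP at [0.139, 0.532, 0.182] pointing down, gripper open.
Joint ranges: [-3.1, 3.1], [-0.76, 2.03], [0.27, 2.55], [-1.08, 4.22], [0.17, 2.65], [-2.57, 2.57]. Speed limits (rad/s): [2.79, 2.79, 3.14, 3.14, 3.14, 3.14].

### API

Orientations are given as [roll, pitch, yaw] about the fixed x, y, z axes, in that order (R = Rz(yaw) Ry(pitch) Rx(roll)).
In Python, from bench import readout, imaging, robot gives the robot as it stands.
- The arm moves only by the tool carry_out, never from a script. Its argument "motion" is text: rows parted by semicolons, each of 7 numbers parted by spaces: the shift along the tool's x, y, z each as a share of 200 mm, from -1 to 1, then the turn, a rotation vector about the tool's x, y, z each as a share of 120 degrees, from -1 to 1, then the opening, from 0 (shut) to 1 (fully open). A call has 1 to 12 rows; each row shifts and turns the commanded pose from where the row before left it, along the tool's axes as they then stand; what a row does not reach is not made up. A row lasts 1/8 s, in which the tool goes at most 62.5 mm and 10.7 degrees, less where a joint would pass 70% of its speed; a pose out of reach is approached as far as the arm can. A call with a number of a shift or a turn outside -1 to 1 is refused whole. A call with a gripper value outside its range is refused whole. The fingers move at their own pace and stop on an object; the grip force is fixed at half the most. Time passes only in rows, so rows that do not move let the fingers close. It gives the time, the measured TCP pose, the force, the opening and the grip force at its end, in the units of the state.
- readout.get_obs(): the state, without advancing time (a new reading comes with each control period).
- imaging.snapshot(name): name is "scene" or "side" or "wrist"; returns a dict with "pixels" (420x560x3 uint8, red, green, blue), "fx", "fy", "cx", "cy" (pixels), "R" (3x3) and "t" (3): a world point X has camera coordinates R X + t. Camera axes: x right, y down, z forward; pixel columns grow to the right and rows downward; lengths in m; the calibration is good to about 2 mm. The wrist camera is an equidistant fisheye: a pixel r from the principal point sees the ray r / f radians off the axis. A picture is of the moment at which its call begins. There is no depth.
- robot.close_job(): hands the job in; it is judged then, once.
The state is a dict: "time": time; "joint_positions": joint angles; "qvel": joint speeds; "joint_torque": joint torques, N m; "tool_pos": TCP position; "ee_rot": TCP orientation; "wrist_force": force on the tool from outside, world axes, zero at the start; "wrist_torque": the same for the moment, N m; "width": finger opening in m; "finger_force": force on a finger pad.
Only numpy, scipy, OpenCV 4.12 (cv2) and the standard library are available. Lean on these libraries where they do the work, as an engineer would, in place of code of your own. Each camera call takes 0.05 s, during which the arm holds its last target. There are 200 camera calls.

## Working session

There is one attempt and no reset: what is moved stays moved. The work goes in short steps, Python scripts to look and compute and a tool call to move; the robot and the scene stay as the last step left them, time stands still between calls to the robot, and variables do not carry over. Pictures are saved under pics/ and viewed, at most 10 in all, crops included, and the job is handed in when it is done.

Besides the shell and the picture viewer there is one more tool, called by a JSON object that holds its "op" and its "data", one argument or row to a line. carry_out: Moves the arm, as the interface text tells. Its arguments: {"type":"object","properties":{"motion":{"type":"string"}},"required":["motion"]}

```bash
mkdir -p pics
cat > h.py <<'E'
import numpy as np, cv2
from bench import readout, imaging, robot
def snap(n,tag):
    s=imaging.snapshot(n); cv2.imwrite(f'pics/{tag}.png',s['pixels'][:,:,::-1]); np.savez(f'pics/{tag}.npz',**s); return s
def ray(s,u,v):
    d=np.array([(u-s['cx'])/s['fx'],(v-s['cy'])/s['fy'],1.]); R=np.array(s['R']); return -R.T@np.array(s['t']), R.T@d
def onz(s,u,v,z):
    o,d=ray(s,u,v); return o+d*(z-o[2])/d[2]
def proj(s,X):
    c=np.array(s['R'])@np.array(X)+np.array(s['t']); return s['fx']*c[0]/c[2]+s['cx'], s['fy']*c[1]/c[2]+s['cy']
E
python3 - <<'E'
from h import *
for n in('scene','side'):
    s=snap(n,n+'0'); print(n,s['fx'],s['cx'],s['cy'],-np.array(s['R']).T@np.array(s['t']),np.round(s['R'],3).tolist())
a=[cv2.resize(cv2.imread(f'pics/{n}0.png'),(800,600)) for n in('scene','side')]
for i,n in zip(a,'ab'): cv2.imwrite(f'pics/big_{n}.png',i)
o=readout.get_obs();print(o)
E
```

```text
scene 397.3121095040508 273.527619380477 208.3824261706678 [-0.43009121 -0.43425928  0.58902901] [[0.416, -0.909, -0.019], [-0.455, -0.19, -0.87], [0.788, 0.371, -0.492]]
side 435.64020741146624 282.07923157952945 207.7227886546517 [-0.26136782  1.09947397  0.86728192] [[-0.828, -0.561, 0.01], [-0.305, 0.434, -0.848], [0.471, -0.705, -0.53]]
{'time': 0.1, 'joint_positions': array([ 1.21190506e+00,  8.79035989e-02,  1.37206037e+00, -2.12121163e-06,
        1.68356585e+00, -1.03111527e-01]), 'qvel': array([ 0.00035314, -0.00310163, -0.00286798,  0.00015886,  0.00147666,
        0.00025791]), 'joint_torque': array([ 2.25069794e-03, -3.41249478e+01, -3.03303409e+01,  7.20124086e-02,
        3.03600077e-02, -1.00986545e-04]), 'tool_pos': array([0.13898024, 0.53162088, 0.18093063]), 'ee_rot': array([-3.13966556e+00, -1.97293251e-04,  2.88581248e+00]), 'wrist_force': array([-0.19865479, -0.61772581, -0.86033008]), 'wrist_torque': array([-0.02658201,  0.00981768,  0.01306309]), 'finger_force': 0.0, 'width': 0.09372935198989159}
```

View pics/big_a.png

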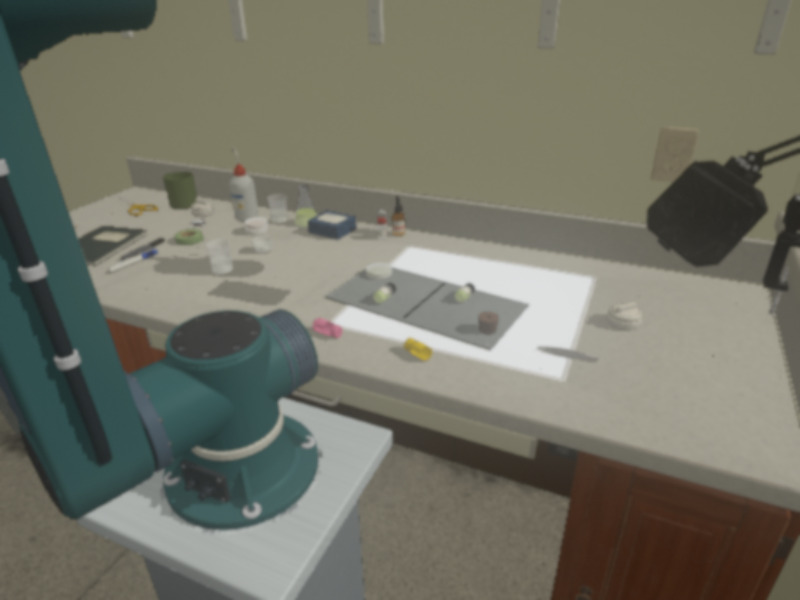

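View pics/big_b.png

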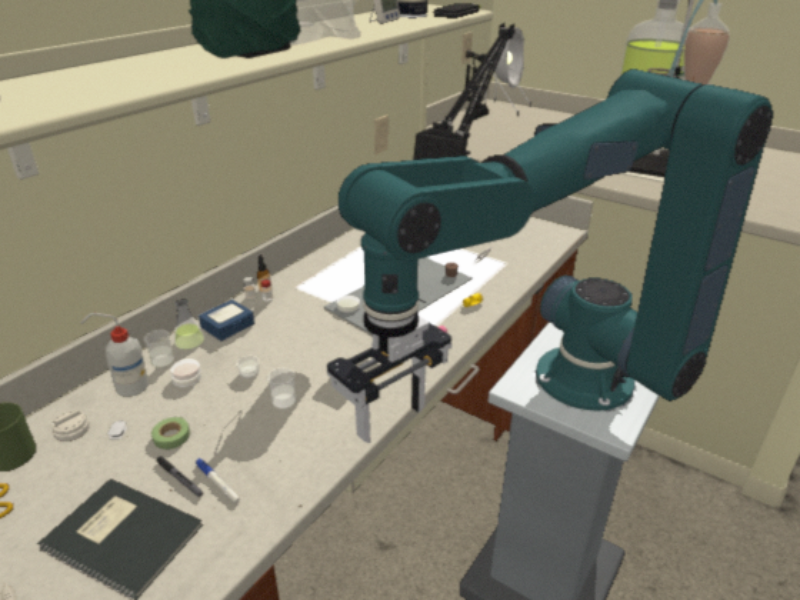

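The scene view shows the grey board at about (330–527, 265–345). The line runs from (405,317) to (445,283), with vials at (384,294) and (464,292), the stopper at (488,322) and the petri dish at (378,271). Pink and yellow look-alikes lie off the board. The side view is blocked by the arm.

Run:
```python
from h import *
s=np.load('pics/scene0.npz')
k=.7
for n,u,v,z in [('l near',405,317,.006),('l far',445,283,.006),('mid',425,300,.006),('v left',384,294,.02),('v right',464,292,.02),('stop',488,331,.006),('petri',378,276,.006),('bcL',328,296,.006),('bcN',491,344,.006),('bcF',527,302,.006),('bcT',369,265,.006)]:
    print(n,np.round(onz(s,u*k,v*k,z),3))
im=cv2.imread('pics/scene0.png')[175:250,220:380]
cv2.imwrite('pics/crop0.png',cv2.resize(im,(800,375),interpolation=cv2.INTER_CUBIC))
```

```text
l near [ 0.443 -0.053  0.006]
l far [ 0.607 -0.077  0.006]
mid [ 0.521 -0.065  0.006]
v left [0.489 0.013 0.02 ]
v right [ 0.56  -0.135  0.02 ]
stop [ 0.457 -0.217  0.006]
petri [0.581 0.072 0.006]
bcL [0.458 0.13  0.006]
bcN [ 0.418 -0.234  0.006]
bcF [ 0.594 -0.259  0.006]
bcT [0.624 0.116 0.006]
```

View pics/crop0.png

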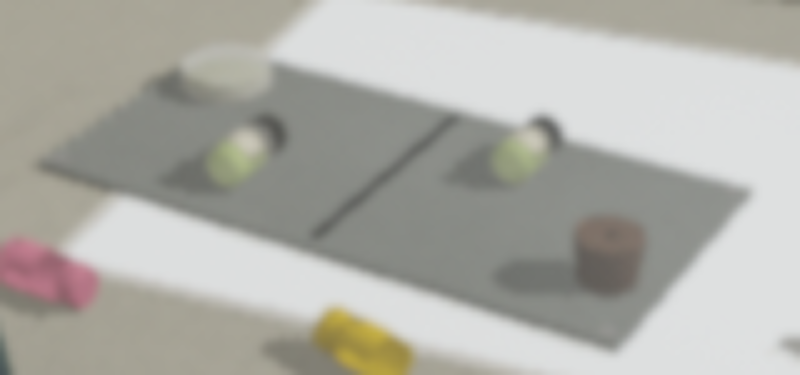

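The crop confirms a green/black-capped vial left of the line in the near half and another on the right in the far half, with the line heading about -7°. I'll move above the board and measure with the wrist camera.

{"op": "carry_out", "data": {
  "motion": "-0.2 -0.2 -0.01 0 0 0 0;-0.2 -0.2 -0.01 0 0 0 0;-0.2 -0.2 -0.01 0 0 0 0;-0.2 -0.2 -0.01 0 0 0 0;-0.2 -0.2 -0.01 0 0 0 0;-0.2 -0.2 -0.01 0 0 0 0;-0.2 -0.2 -0.01 0 0 0 0;-0.2 -0.2 -0.01 0 0 0 0;-0.2 -0.2 -0.01 0 0 0 0;-0.2 -0.2 -0.01 0 0 0 0;-0.2 -0.2 -0.01 0 0 0 0;-0.2 -0.2 -0.01 0 0 0 0"
}}

```text
time: 1.6
tool_pos: [0.4825, -0.0555, 0.2056]
ee_rot: [3.141, -0.001, 2.885]
wrist_force: [-0.3, 0.9, 0.3]
width: 0.0005
finger_force: 0.0
```

Run:
```python
from h import *
s=snap('wrist','w1'); print(s['fx'],s['cx'],s['cy'],-np.array(s['R']).T@np.array(s['t']),np.round(s['R'],3).tolist())
o=readout.get_obs();print(o['time'],o['tool_pos'],o['ee_rot'],o['width'],o['joint_positions'],o['wrist_force'])
```

```text
325.19226210127806 283.73276467407436 211.9026373563975 [ 0.41060897 -0.03604816  0.40878724] [[0.253, 0.967, 0.0], [0.935, -0.245, 0.256], [0.248, -0.064, -0.967]]
1.65 [ 0.48511069 -0.06145528  0.2046187 ] [-3.13693121e+00  1.62355721e-03  2.87980454e+00] 0.0003541137012185133 [-0.23840289 -0.05353001  1.46907922 -0.0047542   1.72452762 -1.54813887] [ 2.76583157 -4.04054191 -0.19899078]
```

View pics/w1.png

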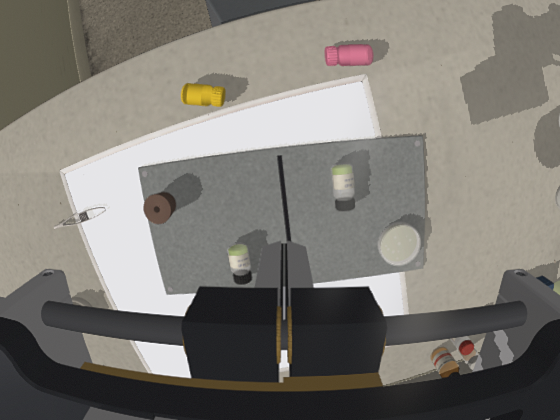

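The wrist view shows the left/near vial at (343,186) with its cap at (345,205). The right/far vial is at (238,258) with its cap at (242,280). The line runs from (280,155) to beyond (289,242), where the fingers hide it.

```bash
cat >> h.py <<'E'
def wray(s,u,v):
    x=(u-s['cx'])/s['fx'];y=(v-s['cy'])/s['fy'];r=np.hypot(x,y);k=np.sin(r)/max(r,1e-9)
    R=np.array(s['R']); return -R.T@np.array(s['t']), R.T@np.array([x*k,y*k,np.cos(r)])
def wz(s,u,v,z):
    o,d=wray(s,u,v); return o+d*(z-o[2])/d[2]
def blob(s,box,lo,hi,z,smooth=True):
    u0,u1,v0,v1=box; hsv=cv2.cvtColor(np.ascontiguousarray(s['pixels']),cv2.COLOR_RGB2HSV)[v0:v1,u0:u1]
    m=cv2.inRange(hsv,np.array(lo),np.array(hi)); n,l,st,c=cv2.connectedComponentsWithStats(m)
    i=1+np.argmax(st[1:,4]); vv,uu=np.nonzero(l==i)
    P=np.array([wz(s,u+u0,v+v0,z)[:2] for u,v in zip(uu,vv)])
    return P,(uu.mean()+u0,vv.mean()+v0),st[i]
E
python3 - <<'E'
from h import *
s=np.load('pics/w1.npz')
# line
P,c,st=blob(s,(265,300,150,240),(0,0,0),(180,255,70),.006)
vx,vy,x0,y0=cv2.fitLine(P.astype(np.float32),cv2.DIST_L2,0,.01,.01).ravel()
print('line',c,st,x0,y0,np.degrees(np.arctan2(vy,vx)),P.min(0),P.max(0))
for n,b in(('L',(325,365,155,220)),('R',(222,260,235,293))):
    hsv=cv2.cvtColor(s['pixels'],cv2.COLOR_RGB2HSV)
    for nm,lo,hi in(('green',(20,45,60),(60,255,255)),('bright',(0,0,150),(180,255,255)),('cap',(0,0,0),(180,255,55))):
        P,c,st=blob(s,b,lo,hi,.0195); print(n,nm,c,st,P.mean(0).round(4),(P.max(0)-P.min(0)).round(3))
im=s['pixels'][140:300,210:370,::-1]
cv2.imwrite('pics/crop1.png',cv2.resize(im,(600,600),interpolation=cv2.INTER_CUBIC))
E
```

```text
line (np.float64(283.6775147928994), np.float64(196.68639053254438)) [ 12   5  14  85 338] 0.49504143 -0.057943493 -8.27948 [ 0.44223621 -0.06800509] [ 0.55153837 -0.04802444]
L green (np.float64(341.1358024691358), np.float64(169.69135802469137)) [  7  10  20  10 162] [0.4767 0.019 ] [0.012 0.024]
L bright (np.float64(341.50555555555553), np.float64(181.47592592592594)) [  6  11  22  32 540] [0.491  0.0163] [0.039 0.027]Traceback (most recent call last):
  File "<stdin>", line 10, in <module>
  File "h.py", line 19, in blob
    i=1+np.argmax(st[1:,4]); vv,uu=np.nonzero(l==i)
        ~~~~~~~~~^^^^^^^^^^
    return _wrapfunc(a, 'argmax', axis=axis, out=out, **kwds)
    return bound(*args, **kwds)
ValueError: attempt to get argmax of an empty sequence
```

```bash
cat >> h.py <<'E'
def report(s,zc=.0195):
    pass
E
python3 - <<'E'
from h import *
s=np.load('pics/w1.npz')
for n,b in(('L',(325,365,155,220)),('R',(222,260,235,293))):
    r=[]
    for nm,lo,hi in(('bright',(0,0,150),(180,255,255)),('cap',(0,0,0),(180,255,75))):
        P,c,st=blob(s,b,lo,hi,.0195); print(n,nm,c,st,P.mean(0).round(4),(P.max(0)-P.min(0)).round(3),cv2.minAreaRect((P*1000).astype(np.float32))); r.append(P.mean(0))
    d=r[1]-r[0]; print('heading',np.degrees(np.arctan2(d[1],d[0])))
im=s['pixels'][140:300,210:370,::-1]
cv2.imwrite('pics/crop1.png',cv2.resize(im,(600,600),interpolation=cv2.INTER_CUBIC))
E
```

```text
L bright (np.float64(341.50555555555553), np.float64(181.47592592592594)) [  6  11  22  32 540] [0.491  0.0163] [0.039 0.027] ((491.26629638671875, 16.672649383544922), (23.687137603759766, 38.314361572265625), 83.38068389892578)
L cap (np.float64(344.5151515151515), np.float64(204.75)) [ 10  44  20  12 132] [0.5206 0.0137] [0.016 0.024] ((520.58203125, 13.795079231262207), (24.158987045288086, 13.384500503540039), 79.21308135986328)
heading -5.017969059429179
R bright (np.float64(236.42207792207793), np.float64(259.32142857142856)) [  5  14  21  23 308] [ 0.5568 -0.138 ] [0.031 0.027] ((558.2717895507812, -136.95217895507812), (23.751951217651367, 30.54597282409668), 80.36953735351562)
R cap (np.float64(240.125), np.float64(289.74038461538464)) [  0  52  38   6 208] [ 0.6013 -0.147 ] [0.019 0.052] ((600.9949340820312, -146.63778686523438), (51.59538650512695, 7.931661128997803), 76.76042938232422)
heading -11.42585303240843
```

View pics/crop1.png

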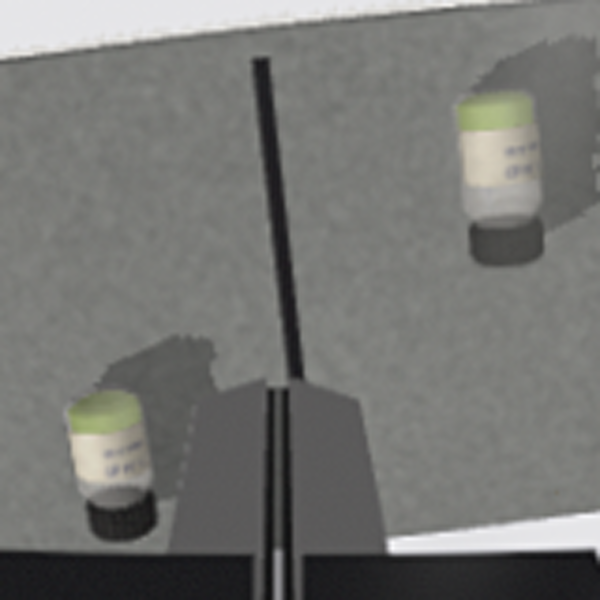

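{"op": "carry_out", "data": {
  "motion": "0 0 0 0 0 -0.075 0;0 0.22 0.1 0 0 0 0;0 0.21 0.1 0 0 0 0;0 0 0.2 0 0 0 0;0 0 0.2 0 0 0 0;0 0 0.15 0 0 0 0;0 0 0 0 0 0 0;0 0 0 0 0 0 0"
}}

```text
time: 2.65
tool_pos: [0.4912, 0.0319, 0.0571]
ee_rot: [3.141, 0.001, 3.043]
wrist_force: [-0.5, -0.2, 0.7]
width: 0.0005
finger_force: 0.0
```

Run:
```python
from h import *
s=snap('wrist','w2'); o=readout.get_obs();print(o['time'],o['tool_pos'],o['ee_rot'],o['wrist_force'])
cv2.imwrite('pics/w2b.png',cv2.resize(s['pixels'][80:380,140:440,::-1],(600,600),interpolation=cv2.INTER_CUBIC))
```

```text
2.7 [0.49176775 0.03185977 0.05771789] [3.14138863e+00 2.91761667e-03 3.04289200e+00] [ 0.71510841 -0.69547273  0.08586129]
```

View pics/w2b.png

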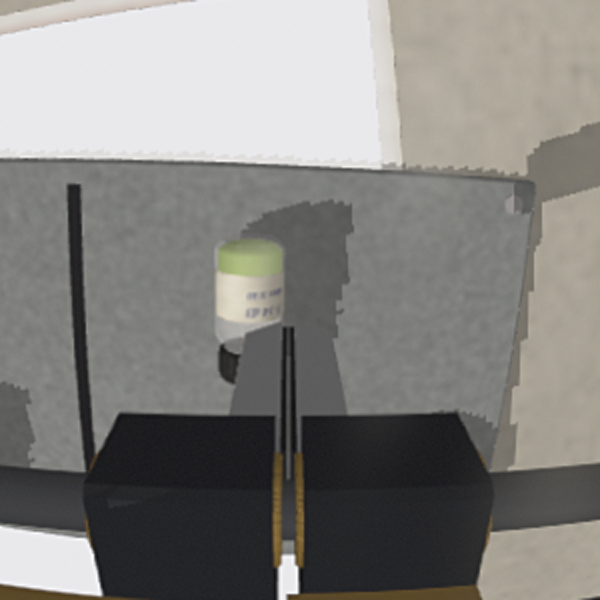

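The vial's axis is parallel to the tool and it lies to the left of the fingers: body about (215–285, 245–340), fingertips at about (288,328). The line is at (75–90, 185–460).

Run:
```python
from h import *
s=np.load('pics/w2.npz')
for v in(250,265,280,300,320):
    a=[wz(s,140+u/2,80+v/2,.0195)[:2] for u in(215.5,284.5)]; print(v,np.round(np.mean(a,0),4),np.linalg.norm(a[1]-a[0]).round(4))
P,c,st=blob(s,(165,190,170,312),(0,0,0),(180,255,70),.006)
vx,vy,x0,y0=cv2.fitLine(P.astype(np.float32),cv2.DIST_L2,0,.01,.01).ravel()
print('line',c,st,x0,y0,np.degrees(np.arctan2(vy,vx)),P.min(0),P.max(0))
P,c,st=blob(s,(240,290,190,240),(0,0,150),(180,255,255),.0195)
print(c,cv2.minAreaRect((P*1000).astype(np.float32)))
```

```text
250 [0.474  0.0199] 0.0264
265 [0.4799 0.0193] 0.0266
280 [0.4859 0.0186] 0.0267
300 [0.4939 0.0177] 0.027
320 [0.5022 0.0167] 0.0272
line (np.float64(179.59712230215828), np.float64(240.29856115107913)) [  9   2  16 140 834] 0.50247985 -0.059129935 -8.135247 [ 0.44201783 -0.07152785] [ 0.57181856 -0.04831285]
(np.float64(261.50854271356786), np.float64(221.09045226130652)) ((486.73089599609375, 16.473356246948242), (24.187362670898438, 29.208751678466797), 84.12551879882812)
```

{"op": "carry_out", "data": {
  "motion": "0 -0.03 0.05 0 0 0 0;0 0 0.06 0 0 0 0;0 0 0.005 0 0 0 0;0 0 0 0 0 0 0;0 0 0 0 0 0 0"
}}

```text
time: 3.32
tool_pos: [0.4903, 0.026, 0.0333]
ee_rot: [3.141, 0.001, 3.043]
wrist_force: [-0.4, 0.3, 0.1]
width: 0.0003
finger_force: 0.0
```

{"op": "carry_out", "data": {
  "motion": "0 0 0.004 0 0 0 0;0 0 0 0 0 0 0"
}}

```text
time: 3.58
tool_pos: [0.4901, 0.0259, 0.0323]
ee_rot: [3.142, 0.0, 3.043]
wrist_force: [0.1, 1.0, -1.0]
width: 0.0003
finger_force: 0.0
```

{"op": "carry_out", "data": {
  "motion": "0 0 0.005 0 0 0 0;0 0 0 0 0 0 0"
}}

```text
time: 3.82
tool_pos: [0.4899, 0.0259, 0.0311]
ee_rot: [3.141, -0.0, 3.043]
wrist_force: [-0.3, 0.0, 0.3]
width: 0.0005
finger_force: 0.0
```

{"op": "carry_out", "data": {
  "motion": "0 0 -0.025 0 0 0 0;0 -0.04 0 0 0 0 0;0 0 0.015 0 0 0 0;0 0 0.004 0 0 0 0;0 0 0 0 0 0 0"
}}

```text
time: 4.45
tool_pos: [0.489, 0.018, 0.0321]
ee_rot: [3.141, -0.001, 3.043]
wrist_force: [-0.2, -0.5, -0.7]
width: 0.0004
finger_force: 0.0
```

{"op": "carry_out", "data": {
  "motion": "0 0 0.004 0 0 0 0;0 0 0 0 0 0 0"
}}

```text
time: 4.7
tool_pos: [0.4891, 0.018, 0.0315]
ee_rot: [3.141, -0.0, 3.043]
wrist_force: [1.1, -0.4, 0.3]
width: 0.0006
finger_force: 0.0
```

{"op": "carry_out", "data": {
  "motion": "0 0 0.004 0 0 0 0;0 0 0 0 0 0 0"
}}

```text
time: 4.95
tool_pos: [0.4892, 0.018, 0.0307]
ee_rot: [3.142, -0.0, 3.043]
wrist_force: [-0.3, -0.7, -0.5]
width: 0.0005
finger_force: 0.0
```

{"op": "carry_out", "data": {
  "motion": "0 0 0.004 0 0 0 0;0 0 0 0 0 0 0"
}}

```text
time: 5.2
tool_pos: [0.4891, 0.018, 0.0299]
ee_rot: [3.142, -0.0, 3.043]
wrist_force: [0.5, -0.0, 0.6]
width: 0.0005
finger_force: 0.0
```

Run:
```python
from h import *
s=snap('wrist','w3'); o=readout.get_obs();print(o['time'],o['tool_pos'],o['wrist_force'])
a=cv2.resize(s['pixels'][130:280,180:380,::-1],(800,600),interpolation=cv2.INTER_CUBIC)
cv2.imwrite('pics/w3b.png',a)
```

```text
5.25 [0.48918023 0.01797998 0.02994568] [ 0.24905061 -0.53154933  0.68341717]
```

View pics/w3b.png

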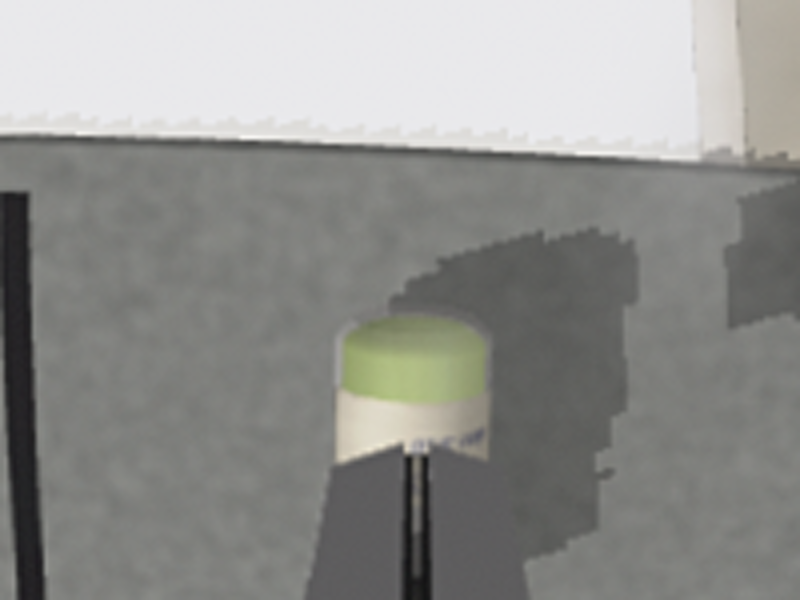

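The picture shows the fingertips (gap at (415,455)) centred over the vial body (337–490), with no contact force yet. I'll keep going down in small steps.

{"op": "carry_out", "data": {
  "motion": "0 0 0.004 0 0 0 0;0 0 0 0 0 0 0"
}}

```text
time: 5.5
tool_pos: [0.4891, 0.018, 0.0291]
ee_rot: [3.141, -0.0, 3.043]
wrist_force: [-0.9, -0.3, -0.2]
width: 0.0005
finger_force: 0.0
```

{"op": "carry_out", "data": {
  "motion": "0 0 0.003 0 0 0 0;0 0 0 0 0 0 0"
}}

```text
time: 5.75
tool_pos: [0.4892, 0.018, 0.0285]
ee_rot: [3.142, -0.0, 3.043]
wrist_force: [-0.4, 0.0, -0.2]
width: 0.0005
finger_force: 0.0
```

Run:
```python
from h import *
s=np.load('pics/w3.npz')
for u,v in((283.75,241.3),(263,246.2),(302.5,245)):
    o,d=wray(s,u,v)
    for xe in(.4812,.4892): k=(xe-o[0])/d[0]; print(u,v,(o+k*d).round(4))
# board top-edge check & vial base ellipse
print(o, wz(s,180+412/4,130+315/4,.033), wz(s,180+412/4,130+400/4,.033))
```

```text
283.75 241.3 [0.4812 0.0194 0.0509]
283.75 241.3 [0.4892 0.0187 0.0288]
263 246.2 [0.4812 0.0073 0.056 ]
263 246.2 [0.4892 0.005  0.0346]
302.5 245 [0.4812 0.0302 0.06  ]
302.5 245 [0.4892 0.0307 0.039 ]
[0.41509187 0.02590861 0.23305021] [0.46578411 0.02048235 0.033     ] [0.47989273 0.01908427 0.033     ]
```

{"op": "carry_out", "data": {
  "motion": "0 0 0.003 0 0 0 0;0 0 0 0 0 0 0"
}}

```text
time: 6.0
tool_pos: [0.4891, 0.018, 0.0279]
ee_rot: [3.142, -0.0, 3.043]
wrist_force: [-0.7, -0.6, -0.2]
width: 0.0001
finger_force: 0.0
```

{"op": "carry_out", "data": {
  "motion": "0 0 0.003 0 0 0 0;0 0 0 0 0 0 0"
}}

```text
time: 6.25
tool_pos: [0.4891, 0.018, 0.0273]
ee_rot: [3.141, -0.0, 3.043]
wrist_force: [0.5, -0.0, -0.4]
width: 0.0009
finger_force: 0.0
```

Run:
```python
from h import *
L=[]
for n in('scene','side'):
    s=snap(n,n+'4'); 
    for X in((.4891,.018,.0273),(.4891,.018,.033),(.4718,.0199,.0195),(.4891,.018,.06)): print(n,np.round(proj(s,X),1))
    u,v=map(int,proj(s,(.4891,.018,.03))); L.append(cv2.resize(s['pixels'][max(v-40,0):v+40,max(u-27,0):u+27,::-1],(400,600),interpolation=cv2.INTER_CUBIC)); print(u,v)
cv2.imwrite('pics/c4.png',np.hstack(L))
```

```text
scene [267.4 203.3]
scene [267.3 201.6]
scene [264.3 208.2]
scene [267.1 193.4]
267 202
side [275.7 211.7]
side [275.7 210.3]
side [279.4 215.2]
side [275.7 203.9]
275 211
```

View pics/c4.png

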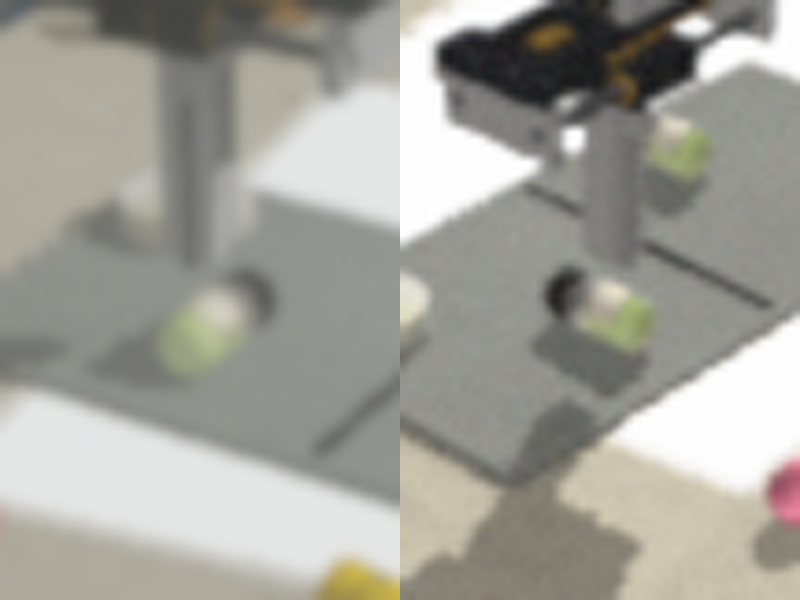

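Both views show the real fingertip about 18 mm higher than the reported TCP: scene crop (195,265) and side crop (612,265), still above the vial. So contact should come near TCP z ≈ 0.012, and I'll go down towards that.

{"op": "carry_out", "data": {
  "motion": "0 0 0.02 0 0 0 0;0 0 0.02 0 0 0 0;0 0 0.01 0 0 0 0;0 0 0 0 0 0 0"
}}

```text
time: 6.85
tool_pos: [0.4889, 0.018, 0.017]
ee_rot: [3.142, -0.001, 3.043]
wrist_force: [-0.7, -0.4, -0.0]
width: 0.0004
finger_force: 0.0
```

{"op": "carry_out", "data": {
  "motion": "0 0 0.005 0 0 0 0;0 0 0 0 0 0 0"
}}

```text
time: 7.1
tool_pos: [0.4892, 0.018, 0.0164]
ee_rot: [3.141, 0.0, 3.043]
wrist_force: [-0.1, 0.2, 0.2]
width: 0.0006
finger_force: 0.0
```

{"op": "carry_out", "data": {
  "motion": "0 0 0.004 0 0 0 0;0 0 0 0 0 0 0"
}}

```text
time: 7.35
tool_pos: [0.4892, 0.018, 0.0156]
ee_rot: [3.142, 0.0, 3.043]
wrist_force: [0.1, -1.1, 0.4]
width: 0.0005
finger_force: 0.0
```

{"op": "carry_out", "data": {
  "motion": "0 0 0.005 0 0 0 0;0 0 0 0 0 0 0"
}}

```text
time: 7.6
tool_pos: [0.4891, 0.018, 0.0145]
ee_rot: [3.141, -0.0, 3.043]
wrist_force: [0.3, -0.1, -1.1]
width: 0.0008
finger_force: 0.0
```

{"op": "carry_out", "data": {
  "motion": "0 0 0.003 0 0 0 0;0 0 0 0 0 0 0"
}}

```text
time: 7.85
tool_pos: [0.4891, 0.018, 0.0139]
ee_rot: [3.142, -0.0, 3.043]
wrist_force: [0.4, 0.2, -0.7]
width: 0.0005
finger_force: 0.0
```

{"op": "carry_out", "data": {
  "motion": "0 0 0.003 0 0 0 0;0 0 0 0 0 0 0"
}}

```text
time: 8.1
tool_pos: [0.4892, 0.0179, 0.0133]
ee_rot: [3.142, -0.0, 3.043]
wrist_force: [-0.5, 0.5, -0.8]
width: 0.0006
finger_force: 0.0
```

{"op": "carry_out", "data": {
  "motion": "0 0 0.003 0 0 0 0;0 0 0 0 0 0 0"
}}

```text
time: 8.35
tool_pos: [0.4891, 0.018, 0.0127]
ee_rot: [3.142, -0.0, 3.043]
wrist_force: [0.1, 0.5, 0.3]
width: 0.0006
finger_force: 0.0
```

{"op": "carry_out", "data": {
  "motion": "0 0 0.002 0 0 0 0;0 0 0 0 0 0 0"
}}

```text
time: 8.6
tool_pos: [0.4892, 0.0179, 0.0123]
ee_rot: [3.142, 0.0, 3.043]
wrist_force: [-0.6, -0.1, -0.9]
width: 0.0002
finger_force: 0.0
```

Run:
```python
from h import *
s=snap('side','side5');o=readout.get_obs();print(o['tool_pos'],o['wrist_force'],o['joint_torque'].round(2))
# estimate tip row in side view: bright-grey finger column above the TCP pixel
for n in ('side',):
    for z in(.012,.03,.033): print(z,np.round(proj(s,(.489,.018,z)),1))
```

```text
[0.48919115 0.01796493 0.01235195] [-0.46222485 -0.70217783  0.2852822 ] [-0.000e+00 -2.976e+01 -2.749e+01 -1.000e-02  8.000e-02  0.000e+00]
0.012 [275.7 215.2]
0.03 [275.7 211. ]
0.033 [275.7 210.3]
```

{"op": "carry_out", "data": {
  "motion": "0 0 0.003 0 0 0 0;0 0 0 0 0 0 0"
}}

```text
time: 8.9
tool_pos: [0.4892, 0.0179, 0.0117]
ee_rot: [3.142, -0.0, 3.043]
wrist_force: [-0.8, 0.5, 0.5]
width: 0.0006
finger_force: 0.0
```

{"op": "carry_out", "data": {
  "motion": "0 0 0.002 0 0 0 0;0 0 0 0 0 0 0"
}}

```text
time: 9.15
tool_pos: [0.4892, 0.018, 0.0113]
ee_rot: [3.141, -0.0, 3.043]
wrist_force: [-0.3, -0.2, 1.2]
width: 0.0006
finger_force: 0.0
```

{"op": "carry_out", "data": {
  "motion": "0 0 0.002 0 0 0 0;0 0 0 0 0 0 0"
}}

```text
time: 9.4
tool_pos: [0.4892, 0.018, 0.0109]
ee_rot: [3.142, -0.0, 3.043]
wrist_force: [-0.4, -0.4, 0.4]
width: 0.0007
finger_force: 0.0
```

{"op": "carry_out", "data": {
  "motion": "0 0 0.003 0 0 0 0;0 0 0 0 0 0 0"
}}

```text
time: 9.65
tool_pos: [0.4891, 0.018, 0.0103]
ee_rot: [3.142, -0.0, 3.043]
wrist_force: [0.4, -0.2, 0.3]
width: 0.0006
finger_force: 0.0
```

{"op": "carry_out", "data": {
  "motion": "0 0 0.003 0 0 0 0;0 0 0 0 0 0 0"
}}

```text
time: 9.9
tool_pos: [0.4893, 0.018, 0.0098]
ee_rot: [3.142, 0.0, 3.043]
wrist_force: [0.2, 0.7, 0.1]
width: 0.0003
finger_force: 0.0
```

Run:
```python
from h import *
w=snap('wrist','w5');s=snap('side','side6');c=snap('scene','scene6')
P,cc,st=blob(w,(230,340,190,260),(25,60,60),(60,255,255),.0195);print('green',cc,st,P.mean(0).round(4))
P,cc,st=blob(np.load('pics/w3.npz'),(230,340,190,260),(25,60,60),(60,255,255),.0195);print('green before',cc,st,P.mean(0).round(4))
for n,i in(('side',s),('scene',c)):
    # brightness down the finger column
    u,v=map(int,np.round(proj(i,(.489,.018,.033)))); print(n,u,v)
    for r in range(v-8,v+8): print(r,[tuple(i['pixels'][r,u+k].tolist()) for k in(-2,0,2)])
```

```text
green (np.float64(281.78300455235205), np.float64(230.57056145675267)) [ 34  28  39  23 659] [0.4782 0.0185]
green before (np.float64(282.2551594746717), np.float64(221.187617260788)) [ 36  20  35  21 533] [0.4779 0.0187]
side 276 210
202 [(130, 126, 124), (123, 121, 119), (108, 107, 107)]
203 [(130, 127, 125), (123, 120, 119), (110, 108, 105)]
204 [(131, 128, 127), (124, 122, 121), (111, 109, 107)]
205 [(129, 126, 125), (122, 123, 120), (110, 109, 106)]
206 [(130, 126, 125), (122, 121, 121), (111, 108, 106)]
207 [(132, 128, 126), (120, 118, 116), (110, 110, 107)]
208 [(127, 125, 124), (123, 121, 119), (110, 111, 108)]
209 [(134, 130, 126), (121, 119, 117), (111, 110, 105)]
210 [(158, 151, 140), (143, 139, 132), (125, 129, 110)]
211 [(170, 163, 149), (163, 157, 142), (149, 158, 113)]
212 [(165, 159, 143), (165, 165, 142), (158, 171, 113)]
213 [(165, 167, 136), (161, 160, 132), (161, 173, 114)]
214 [(161, 169, 127), (160, 168, 123), (158, 170, 117)]
215 [(141, 147, 116), (161, 169, 122), (158, 169, 117)]
216 [(117, 117, 105), (140, 144, 115), (155, 164, 118)]
217 [(104, 104, 101), (11
[... 240 characters left out ...]
 130, 127), (159, 159, 156)]
198 [(113, 113, 110), (127, 128, 125), (158, 158, 155)]
199 [(113, 114, 111), (127, 128, 125), (157, 157, 154)]
200 [(113, 114, 111), (129, 129, 126), (161, 161, 155)]
201 [(118, 119, 114), (139, 139, 132), (178, 176, 166)]
202 [(131, 134, 120), (160, 160, 148), (198, 195, 182)]
203 [(152, 158, 129), (181, 182, 162), (207, 204, 190)]
204 [(168, 177, 137), (187, 192, 161), (206, 204, 187)]
205 [(171, 181, 138), (186, 195, 154), (196, 197, 174)]
206 [(166, 175, 135), (183, 193, 149), (184, 189, 157)]
207 [(160, 169, 133), (178, 188, 145), (178, 187, 146)]
208 [(157, 165, 132), (171, 181, 141), (173, 182, 141)]
209 [(156, 163, 131), (163, 172, 136), (163, 171, 138)]
```

The tip row now matches z ≈ 0.033 in both views, so contact is imminent, and the vial hasn't moved.

{"op": "carry_out", "data": {
  "motion": "0 0 0.002 0 0 0 0;0 0 0 0 0 0 0"
}}

```text
time: 10.3
tool_pos: [0.4893, 0.018, 0.0097]
ee_rot: [3.141, 0.0, 3.043]
wrist_force: [-1.0, 0.1, 2.6]
width: 0.0006
finger_force: 1.2
```

{"op": "carry_out", "data": {
  "motion": "0 0 0.002 0 0 0 0;0 0 0 0 0 0 0"
}}

```text
time: 10.55
tool_pos: [0.4894, 0.0179, 0.0096]
ee_rot: [3.142, 0.0, 3.043]
wrist_force: [-1.3, 0.4, 5.1]
width: 0.0004
finger_force: 2.5
```

{"op": "carry_out", "data": {
  "motion": "0 0 0.002 0 0 0 0;0 0 0 0 0 0 0"
}}

```text
time: 10.8
tool_pos: [0.4894, 0.018, 0.0096]
ee_rot: [3.141, 0.001, 3.043]
wrist_force: [-4.0, -0.4, 6.9]
width: 0.0003
finger_force: 3.5
```

Contact is confirmed at TCP z ≈ 0.0097 with about 7 N. Now a short trial roll.

{"op": "carry_out", "data": {
  "motion": "0 -0.02 0 0 0 0 0;0 -0.02 0 0 0 0 0;0 0 0 0 0 0 0"
}}

```text
time: 11.18
tool_pos: [0.4885, 0.0097, 0.0095]
ee_rot: [-3.141, 0.0, 3.043]
wrist_force: [-3.3, -0.5, 7.2]
width: 0.0006
finger_force: 3.4
```

{"op": "carry_out", "data": {
  "motion": "0 -0.02 0 0 0 0 0;0 -0.02 0 0 0 0 0;0 0 0 0 0 0 0"
}}

```text
time: 11.55
tool_pos: [0.4875, 0.0016, 0.0087]
ee_rot: [-3.141, -0.0, 3.042]
wrist_force: [-2.9, 0.6, 4.6]
width: 0.0004
finger_force: 2.3
```

Run:
```python
from h import *
w=snap('wrist','w6')
for n in('w5','w6'):
    P,cc,st=blob(np.load(f'pics/{n}.npz'),(200,380,170,260),(25,60,60),(60,255,255),.0195);print(n,cc,st,P.mean(0).round(4))
print(readout.get_obs()['tool_pos'])
```

```text
w5 (np.float64(281.78300455235205), np.float64(230.57056145675267)) [ 64  48  39  23 659] [0.4782 0.0185]
w6 (np.float64(296.7120211360634), np.float64(233.25231175693528)) [ 77  48  39  42 757] [0.4788 0.0113]
[0.48748094 0.00172751 0.00865879]
```

Rolling works: the finger went 16 mm and the vial about 7.5 mm. I'll continue with lift–back–press–stroke cycles.

{"op": "carry_out", "data": {
  "motion": "0 0 -0.03 0 0 0 0;0 0.08 0 0 0 0 0;0 0 0 0 0 0 0;0 0 0.02 0 0 0 0;0 0 0.01 0 0 0 0;0 -0.03 0 0 0 0 0;0 -0.03 0 0 0 0 0;0 -0.03 0 0 0 0 0;0 -0.03 0 0 0 0 0;0 -0.03 0 0 0 0 0;0 0 0 0 0 0 0"
}}

```text
time: 12.98
tool_pos: [0.4862, -0.0129, 0.009]
ee_rot: [-3.141, 0.0, 3.042]
wrist_force: [-2.1, -1.3, 5.0]
width: 0.0006
finger_force: 2.6
```

```bash
cat > v.py <<'E'
from h import *
import sys
w=snap('wrist',sys.argv[1]); b=tuple(map(int,sys.argv[2].split(','))) if len(sys.argv)>2 else (200,380,170,260)
P,cc,st=blob(w,b,(25,60,60),(60,255,255),.0195);print('green px',np.round(cc,1),st,P.mean(0).round(4))
o=readout.get_obs();print(o['time'],o['tool_pos'].round(4),o['ee_rot'].round(3),o['wrist_force'].round(1))
E
python3 v.py w7
```

```text
green px [295.3 235.4] [ 75  48  39  42 866] [ 0.4789 -0.0041]
13.025 [ 0.4863 -0.0126  0.009 ] [-3.141  0.     3.042] [-1.3 -0.2  5.4]
```

{"op": "carry_out", "data": {
  "motion": "0 0 -0.03 0 0 0 0;0 0.08 0 0 0 0 0;0 0 0 0 0 0 0;0 0 0.02 0 0 0 0;0 0 0.01 0 0 0 0;0 -0.03 0 0 0 0 0;0 -0.03 0 0 0 0 0;0 -0.03 0 0 0 0 0;0 -0.03 0 0 0 0 0;0 -0.03 0 0 0 0 0;0 0 0 0 0 0 0"
}}

```text
time: 14.4
tool_pos: [0.4849, -0.0269, 0.0093]
ee_rot: [-3.141, 0.0, 3.042]
wrist_force: [-2.8, -0.1, 6.3]
width: 0.0005
finger_force: 3.0
```

{"op": "carry_out", "data": {
  "motion": "0 0 -0.03 0 0 0 0;0 0.08 0 0 0 0 0;0 0 0 0 0 0 0;0 0 0.02 0 0 0 0;0 0 0.01 0 0 0 0;0 -0.03 0 0 0 0 0;0 -0.03 0 0 0 0 0;0 -0.03 0 0 0 0 0;0 -0.03 0 0 0 0 0;0 -0.03 0 0 0 0 0;0 0 0 0 0 0 0"
}}

```text
time: 15.78
tool_pos: [0.4835, -0.0409, 0.0094]
ee_rot: [-3.141, 0.0, 3.042]
wrist_force: [-3.2, -0.8, 6.4]
width: 0.0003
finger_force: 3.1
```

```bash
python3 v.py w8
```

```text
green px [290.3 234.6] [ 72  49  38  41 808] [ 0.4755 -0.0352]
15.825 [ 0.4835 -0.0407  0.0095] [-3.141  0.     3.042] [-2.5 -0.2  5.5]
```

{"op": "carry_out", "data": {
  "motion": "0 0 -0.03 0 0 0 0;0 0.065 0 0 0 0 0;0 0 0 0 0 0 0;0 0 0.02 0 0 0 0;0 0 0.01 0 0 0 0;0 -0.03 0 0 0 0 0;0 -0.03 0 0 0 0 0;0 -0.03 0 0 0 0 0;0 -0.03 0 0 0 0 0;0 -0.03 0 0 0 0 0;0 0 0 0 0 0 0"
}}

```text
time: 17.2
tool_pos: [0.4818, -0.0577, 0.0092]
ee_rot: [-3.141, 0.0, 3.042]
wrist_force: [-2.2, 0.4, 4.9]
width: 0.0007
finger_force: 2.8
```

{"op": "carry_out", "data": {
  "motion": "0 0 -0.05 0 0 0 0;0 0.1 -0.1 0 0 0 0;0 0.1 -0.1 0 0 0 0;0 0 0 0 0 0 0;0 0 0 0 0 0 0"
}}

```text
time: 17.82
tool_pos: [0.4854, -0.0171, 0.0579]
ee_rot: [-3.141, -0.001, 3.043]
wrist_force: [-0.8, 0.4, -0.1]
width: 0.0008
finger_force: 0.0
```

```bash
python3 v.py w9
python3 - <<'E'
from h import *
w=np.load('pics/w9.npz');cv2.imwrite('pics/w9b.png',cv2.resize(w['pixels'][100:300,160:360,::-1],(600,600),interpolation=cv2.INTER_CUBIC))
E
```

```text
green px [234.4 218.4] [ 23  33  31  40 649] [ 0.4766 -0.0543]
17.875 [ 0.485  -0.0173  0.0575] [-3.141e+00 -2.000e-03  3.043e+00] [ 0.1 -0.2 -0.8]
```

View pics/w9b.png

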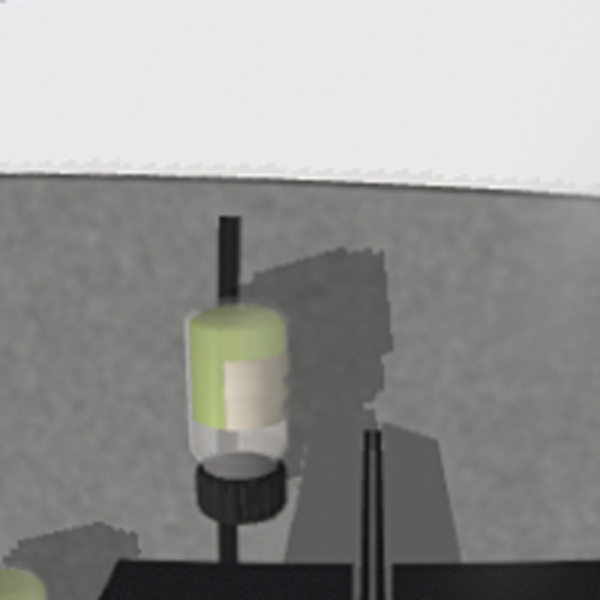

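The vial body spans (187–288, 305–465) in the crop. The line comes out at (229,220) above it and (228,545) below.

Run:
```python
from h import *
s=np.load('pics/w9.npz')
f=lambda u,v,z:wz(s,160+u/3,100+v/3,z)[:2]
hsv=cv2.cvtColor(s['pixels'],cv2.COLOR_RGB2HSV)
l0=(f(219,230,.006)+f(240.5,230,.006))/2; l1=(f(218,540,.006)+f(238,540,.006))/2
print('line',l0,l1,np.degrees(np.arctan2(*(l1-l0)[::-1])))
old=lambda x:-.0591+np.tan(np.radians(-8.2))*(x-.5025)
A=[]
for v,a,b in((320,187,288),(380,187.5,288.5),(440,188,288.5),(495,196.5,286)):
    c=(f(a,v,.0195)+f(b,v,.0195))/2; A.append(c); print(v,c.round(4),'width',np.linalg.norm(f(a,v,.0195)-f(b,v,.0195)).round(4),'off line',((c-l0)[1]-(l1-l0)[1]/(l1-l0)[0]*(c-l0)[0]).round(4),(c[1]-old(c[0])).round(4))
d=A[3]-A[0];print(np.degrees(np.arctan2(d[1],d[0])))
```

```text
line [ 0.44600322 -0.05038885] [ 0.53613848 -0.0636431 ] -8.365306945098611
320 [ 0.4675 -0.0493] width 0.0263 off line 0.0043 0.0048
380 [ 0.4836 -0.0513] width 0.0267 off line 0.0046 0.005
440 [ 0.5002 -0.0536] width 0.0271 off line 0.0047 0.0052
495 [ 0.5162 -0.0551] width 0.0247 off line 0.0056 0.006
-6.782210589039746
```

{"op": "carry_out", "data": {
  "motion": "0 -0.08 0 0 0 0 0;0 -0.075 0.05 0 0 0 0;0 0 0.1 0 0 0 0;0 0 0.08 0 0 0 0;0 0 0.01 0 0 0 0;0 0 0.01 0 0 0 0;0 -0.016 0 0 0 0 0;0 -0.016 0 0 0 0 0;0 -0.015 0 0 0 0 0;0 0 0 0 0 0 0"
}}

```text
time: 19.12
tool_pos: [0.4812, -0.0576, 0.0096]
ee_rot: [-3.141, -0.001, 3.043]
wrist_force: [-3.6, -0.1, 8.0]
width: 0.0002
finger_force: 4.1
```

{"op": "carry_out", "data": {
  "motion": "0 0 -0.05 0 0 0 0;0 0 -0.2 0 0 0 0;0 -0.2 -0.2 0 0 0 0;0 -0.2 -0.1 0 0 0 0;0 0 0 0 0 0 0;0 0 0 0 0 0 0"
}}

```text
time: 19.88
tool_pos: [0.4735, -0.1362, 0.1178]
ee_rot: [3.141, -0.001, 3.043]
wrist_force: [-0.5, 0.5, -0.4]
width: 0.0005
finger_force: 0.0
```

```bash
python3 v.py w10
python3 - <<'E'
from h import *
s=np.load('pics/w10.npz')
print(np.round([proj(s,(0,0,0))],1)) if 0 else None
cv2.imwrite('pics/w10b.png',cv2.resize(s['pixels'][120:320,180:420,::-1],(720,600),interpolation=cv2.INTER_CUBIC))
# row scans across the near vial and line
g=cv2.cvtColor(s['pixels'],cv2.COLOR_RGB2GRAY)
P,c,st=blob(s,(200,420,130,260),(25,60,60),(60,255,255),.0195); print(c,st)
u,v=map(int,c)
for r in(v-25,v,v+8): print(r,u-22,g[r,u-22:u+23].tolist())
E
```

```text
green px [363.2 202.3] [154  22  25  28 367] [ 0.4771 -0.0582]
19.925 [ 0.4733 -0.1358  0.1174] [ 3.140e+00 -2.000e-03  3.043e+00] [ 0.1 -0.5 -0.2]
(np.float64(363.17983651226155), np.float64(202.33787465940054)) [154  62  25  28 367]
177 341 [122, 120, 120, 122, 126, 129, 130, 129, 129, 129, 127, 127, 125, 128, 128, 127, 128, 130, 131, 129, 128, 107, 84, 81, 80, 77, 74, 96, 129, 130, 125, 118, 110, 111, 101, 92, 90, 89, 88, 89, 90, 88, 89, 89, 89]
202 341 [121, 121, 119, 117, 117, 116, 118, 119, 120, 118, 118, 120, 137, 137, 138, 145, 149, 153, 158, 160, 163, 167, 166, 173, 184, 183, 182, 180, 178, 172, 162, 169, 167, 165, 160, 153, 146, 138, 130, 111, 91, 88, 90, 90, 89]
210 341 [121, 120, 121, 122, 121, 121, 122, 121, 120, 120, 121, 129, 137, 137, 144, 148, 153, 158, 162, 164, 169, 170, 178, 198, 200, 198, 195, 194, 191, 188, 184, 181, 175, 167, 161, 152, 142, 131, 116, 96, 87, 87, 87, 87, 88]
```

Run:
```python
from h import *
s=np.load('pics/w10.npz')
l=wz(s,365.0,177,.006)[:2]; print('line',l)
for v,a,b in((202,352.3,380.3),(210,351.7,379.8)):
    c=wz(s,(a+b)/2,v,.0195)[:2]; print(c.round(4),(c[1]-(l[1]+np.tan(np.radians(-8.3))*(c[0]-l[0]))).round(4),'vs old',(c[1]-(-.0591-.1455*(c[0]-.5025))).round(4))
```

```text
line [ 0.45465159 -0.05200092]
[ 0.477  -0.0551] 0.0002 vs old 0.0003
[ 0.485  -0.0559] 0.0005 vs old 0.0006
```

Run:
```python
from h import *
s=np.load('pics/w1.npz')
g=cv2.cvtColor(s['pixels'],cv2.COLOR_RGB2GRAY)
for r in range(250,284,3): print(r,224,g[r,224:260].tolist())
```

```text
250 224 [123, 123, 129, 152, 144, 136, 136, 136, 137, 137, 141, 144, 147, 148, 148, 148, 150, 152, 154, 150, 148, 143, 138, 121, 99, 91, 93, 94, 95, 92, 93, 91, 90, 89, 89, 92]
253 224 [123, 121, 117, 122, 148, 148, 153, 159, 163, 163, 165, 166, 167, 168, 165, 161, 159, 156, 154, 152, 143, 132, 131, 123, 106, 90, 88, 90, 92, 92, 91, 92, 93, 92, 92, 92]
256 224 [122, 120, 120, 122, 153, 189, 201, 210, 215, 216, 212, 208, 198, 190, 184, 179, 173, 168, 158, 150, 142, 139, 134, 128, 116, 98, 90, 92, 91, 88, 86, 87, 88, 91, 90, 90]
259 224 [125, 124, 123, 122, 117, 185, 204, 211, 212, 213, 211, 208, 202, 194, 186, 178, 173, 163, 146, 137, 118, 112, 114, 121, 121, 106, 88, 85, 85, 84, 86, 89, 91, 92, 93, 105]
262 224 [124, 124, 122, 119, 117, 148, 190, 203, 208, 212, 213, 212, 208, 198, 183, 180, 177, 172, 166, 158, 148, 138, 130, 122, 122, 119, 96, 89, 91, 91, 90, 88, 87, 85, 88, 91]
265 224 [124, 124, 124, 128, 124, 116, 180, 203, 209, 211, 212, 210, 208, 199, 176, 165, 139, 147, 162, 129, 134, 128, 131, 129, 134, 135, 114, 89, 88, 88, 88, 89, 88, 92, 98, 97]
268 224 [122, 119, 120, 123,
[... 305 characters left out ...]
89, 88, 89, 89, 90]
274 224 [120, 124, 126, 121, 123, 123, 122, 121, 108, 63, 57, 91, 113, 115, 115, 114, 112, 109, 106, 102, 77, 62, 42, 41, 32, 27, 30, 72, 122, 131, 129, 126, 115, 95, 90, 89]
277 224 [124, 124, 125, 124, 122, 122, 124, 123, 121, 84, 43, 38, 41, 39, 41, 35, 31, 39, 33, 28, 38, 34, 38, 32, 32, 32, 28, 52, 99, 124, 123, 120, 103, 89, 89, 90]
280 224 [123, 122, 121, 121, 121, 122, 124, 125, 127, 107, 63, 41, 43, 43, 43, 47, 39, 41, 39, 36, 39, 34, 36, 35, 28, 29, 44, 85, 118, 121, 121, 113, 90, 89, 90, 90]
283 224 [123, 120, 119, 120, 117, 118, 122, 120, 120, 122, 123, 105, 76, 57, 50, 46, 42, 40, 45, 40, 45, 52, 63, 89, 124, 122, 119, 117, 118, 119, 119, 100, 90, 91, 91, 90]
```

```bash
python3 - <<'E'
from h import *
s=np.load('pics/w1.npz')
A=[]
for v,a,b in((253,227.6,248.2),(256,228.1,248.9),(259,228.6,249.4),(262,228.9,249.8),(265,229.6,250.3),(277,233.3,251.2),(280,233.8,250.8)):
    c=wz(s,(a+b)/2,v,.0195)[:2]; A.append(c); print(v,c.round(4),np.linalg.norm(wz(s,a,v,.0195)-wz(s,b,v,.0195)).round(4))
A=np.array(A); p=np.polyfit(A[:,0],A[:,1],1); print(np.degrees(np.arctan(p[0])),np.polyval(p,.565))
E
python3 - <<'E'
import sys; sys.path.insert(0,'.')
import os; os.chdir('.')
from h import *
s=np.load('pics/w10.npz'); g=cv2.cvtColor(s['pixels'],cv2.COLOR_RGB2GRAY); hsv=cv2.cvtColor(s['pixels'],cv2.COLOR_RGB2HSV)
m=cv2.inRange(hsv,np.array((25,60,60)),np.array((60,255,255))); n,l,st,c=cv2.connectedComponentsWithStats(m); print([(st[i].tolist(),c[i].round(1).tolist()) for i in range(1,n) if st[i,4]>40])
E
```

```text
253 [ 0.5487 -0.1334] 0.0271
256 [ 0.5529 -0.1339] 0.0274
259 [ 0.5571 -0.1345] 0.0275
262 [ 0.5614 -0.1354] 0.0278
265 [ 0.5657 -0.1359] 0.0276
277 [ 0.5833 -0.1382] 0.0242
280 [ 0.5876 -0.1395] 0.023
-8.570157940002524 -0.13580208256625667
[([354, 192, 25, 28, 367], [363.2, 202.3])]
```

The near vial lies within 0.6 mm of the line. Next is the far vial: heading -8.6°, axis at (0.565, -0.136), 67 mm to roll.

{"op": "carry_out", "data": {
  "motion": "0 0 0 0 0 0.025 0;-0.15 0.03 0 0 0 0 0;-0.15 0 0 0 0 0 0;-0.143 0 0 0 0 0 0;0 0 0.2 0 0 0 0;0 0 0.2 0 0 0 0;0 0 0.12 0 0 0 0;0 0 0 0 0 0 0;0 0 0 0 0 0 0"
}}

```text
time: 21.05
tool_pos: [0.5622, -0.1431, 0.0144]
ee_rot: [3.141, -0.001, 2.992]
wrist_force: [0.3, 0.1, 0.1]
width: 0.0002
finger_force: 0.0
```

```bash
python3 v.py w11 200,380,150,260
python3 - <<'E'
from h import *
s=np.load('pics/w11.npz'); g=cv2.cvtColor(s['pixels'],cv2.COLOR_RGB2GRAY)
for r in (222,230,236): print(r,240,g[r,240:300].tolist())
E
```

```text
green px [293.7 217.3] [ 76  57  38  19 487] [ 0.5451 -0.1334]
21.1 [ 0.5626 -0.1434  0.0149] [3.141 0.    2.991] [ 0.5 -0.3 -0.6]
222 240 [133, 132, 131, 131, 131, 131, 131, 130, 129, 129, 129, 129, 129, 130, 129, 129, 127, 126, 127, 127, 127, 127, 126, 126, 126, 125, 124, 123, 124, 126, 128, 130, 130, 132, 145, 163, 160, 153, 154, 157, 160, 163, 165, 168, 172, 177, 179, 178, 181, 181, 181, 181, 180, 179, 181, 181, 180, 178, 177, 177]
230 240 [130, 131, 130, 131, 130, 129, 129, 129, 129, 127, 129, 128, 129, 130, 130, 127, 125, 126, 126, 126, 126, 124, 124, 123, 123, 125, 125, 126, 125, 126, 121, 122, 120, 122, 151, 185, 194, 197, 201, 205, 207, 211, 213, 216, 216, 217, 217, 217, 216, 217, 218, 165, 142, 145, 146, 146, 146, 148, 147, 148]
236 240 [129, 129, 128, 127, 130, 129, 129, 130, 130, 129, 127, 127, 124, 123, 123, 124, 125, 126, 127, 126, 126, 126, 125, 126, 129, 128, 129, 127, 126, 127, 127, 128, 128, 126, 145, 182, 196, 198, 203, 206, 210, 213, 215, 216, 218, 218, 217, 217, 215, 215, 216, 198, 156, 143, 146, 140, 126, 125, 117, 127]
```

{"op": "carry_out", "data": {
  "motion": "0 0 0.02 0 0 0 0;0 0 0.005 0 0 0 0;0 0 0 0 0 0 0"
}}

```text
time: 21.48
tool_pos: [0.5623, -0.1441, 0.0095]
ee_rot: [3.141, -0.0, 2.99]
wrist_force: [-0.2, -0.5, 0.5]
width: 0.0006
finger_force: 0.0
```

{"op": "carry_out", "data": {
  "motion": "0 0 0.003 0 0 0 0;0 0 0 0 0 0 0"
}}

```text
time: 21.72
tool_pos: [0.5624, -0.1441, 0.009]
ee_rot: [3.142, 0.0, 2.99]
wrist_force: [-0.3, -0.9, -0.3]
width: 0.0007
finger_force: 0.0
```

{"op": "carry_out", "data": {
  "motion": "0 0 0.004 0 0 0 0;0 0 0.002 0 0 0 0;0 0 0 0 0 0 0"
}}

```text
time: 22.1
tool_pos: [0.5627, -0.1444, 0.0084]
ee_rot: [-3.141, 0.001, 2.99]
wrist_force: [-1.0, 0.1, 2.0]
width: 0.0002
finger_force: 1.5
```

{"op": "carry_out", "data": {
  "motion": "0 0 0.003 0 0 0 0;0 0.02 0 0 0 0 0;0 0.02 0 0 0 0 0;0 0.02 0 0 0 0 0;0 0 0 0 0 0 0"
}}

```text
time: 22.72
tool_pos: [0.5651, -0.1323, 0.0095]
ee_rot: [-3.141, 0.002, 2.991]
wrist_force: [-2.5, 0.2, 10.0]
width: 0.0002
finger_force: 4.9
```

{"op": "carry_out", "data": {
  "motion": "0 0.03 -0.002 0 0 0 0;0 0.03 0 0 0 0 0;0 0.03 0 0 0 0 0;0 0 0 0 0 0 0"
}}

```text
time: 23.22
tool_pos: [0.5675, -0.1135, 0.0087]
ee_rot: [3.14, 0.001, 2.991]
wrist_force: [-1.5, 1.0, 6.6]
width: 0.0008
finger_force: 3.3
```

```bash
python3 v.py w12 200,380,150,260
```

```text
green px [267. 226.] [ 53  57  39  46 910] [ 0.5518 -0.121 ]
23.275 [ 0.5675 -0.1137  0.0087] [3.140e+00 1.000e-03 2.991e+00] [-1.1  1.3  6.4]
```

{"op": "carry_out", "data": {
  "motion": "0 0 -0.03 0 0 0 0;0 -0.075 0 0 0 0 0;0 0 0 0 0 0 0;0 0 0.02 0 0 0 0;0 0 0.01 0 0 0 0;0 0.03 0 0 0 0 0;0 0.03 0 0 0 0 0;0 0.03 0 0 0 0 0;0 0.03 0 0 0 0 0;0 0.03 0 0 0 0 0;0 0 0 0 0 0 0"
}}

```text
time: 24.65
tool_pos: [0.5697, -0.0986, 0.009]
ee_rot: [3.141, 0.001, 2.991]
wrist_force: [-1.5, 1.9, 6.1]
width: 0.0005
finger_force: 3.3
```

{"op": "carry_out", "data": {
  "motion": "0 0 -0.03 0 0 0 0;0 -0.075 0 0 0 0 0;0 0 0 0 0 0 0;0 0 0.02 0 0 0 0;0 0 0.01 0 0 0 0;0 0.03 0 0 0 0 0;0 0.03 0 0 0 0 0;0 0.03 0 0 0 0 0;0 0.03 0 0 0 0 0;0 0.03 0 0 0 0 0;0 0 0 0 0 0 0"
}}

```text
time: 26.02
tool_pos: [0.572, -0.0836, 0.0092]
ee_rot: [3.141, 0.001, 2.991]
wrist_force: [-1.4, 1.0, 6.9]
width: 0.0004
finger_force: 3.5
```

```bash
python3 v.py w13 200,380,150,260
```

```text
green px [274.1 227.8] [  56   57   39   47 1260] [ 0.5583 -0.0869]
26.075 [ 0.572  -0.0838  0.0093] [3.141e+00 1.000e-03 2.991e+00] [-2.   1.   7.2]
```

{"op": "carry_out", "data": {
  "motion": "0 0 -0.03 0 0 0 0;0 -0.065 0 0 0 0 0;0 0 0 0 0 0 0;0 0 0.02 0 0 0 0;0 0 0.01 0 0 0 0;0 0.03 0 0 0 0 0;0 0.03 0 0 0 0 0;0 0.03 0 0 0 0 0;0 0.03 0 0 0 0 0;0 0.02 0 0 0 0 0;0 0 0 0 0 0 0"
}}

```text
time: 27.45
tool_pos: [0.5743, -0.0692, 0.0092]
ee_rot: [3.141, 0.001, 2.991]
wrist_force: [-1.2, 1.8, 7.4]
width: 0.0003
finger_force: 3.6
```

{"op": "carry_out", "data": {
  "motion": "0 0 -0.05 0 0 0 0;0 -0.1 -0.1 0 0 0 0;0 -0.1 -0.1 0 0 0 0;0 0 0 0 0 0 0;0 0 0 0 0 0 0"
}}

```text
time: 28.08
tool_pos: [0.5672, -0.1088, 0.0567]
ee_rot: [3.141, -0.001, 2.99]
wrist_force: [0.2, -0.0, -0.5]
width: 0.0006
finger_force: 0.0
```

```bash
python3 v.py w14 200,420,190,260;  python3 - <<'E'
from h import *
s=np.load('pics/w14.npz'); g=cv2.cvtColor(s['pixels'],cv2.COLOR_RGB2GRAY)
P,c,st=blob(s,(200,420,190,260),(25,60,60),(60,255,255),.0195);u,v=map(int,c)
for r in(*range(v-32,v-14,3),v-4,v+2,v+8,v+14,v+30): print(r,u-26,g[r,u-26:u+27].tolist())
E
```

```text
green px [331.5 211. ] [114   4  31  35 718] [ 0.5615 -0.07  ]
28.125 [ 0.5669 -0.1086  0.0563] [ 3.141e+00 -2.000e-03  2.991e+00] [-0.4 -0.2  0.4]
178 305 [128, 130, 132, 131, 130, 128, 128, 131, 131, 131, 131, 131, 131, 131, 131, 128, 129, 128, 129, 131, 131, 130, 131, 129, 100, 46, 44, 48, 49, 50, 51, 71, 108, 116, 102, 100, 100, 99, 100, 100, 103, 103, 103, 104, 104, 104, 104, 103, 103, 103, 102, 103, 103]
181 305 [128, 129, 133, 133, 134, 133, 131, 132, 132, 133, 129, 125, 124, 124, 125, 126, 127, 128, 128, 129, 131, 129, 128, 120, 93, 45, 39, 44, 46, 48, 49, 60, 85, 100, 101, 101, 101, 102, 102, 102, 103, 103, 104, 104, 102, 105, 102, 103, 103, 102, 103, 103, 103]
184 305 [133, 135, 136, 135, 134, 132, 132, 133, 133, 132, 131, 127, 127, 127, 128, 128, 130, 129, 128, 128, 127, 116, 118, 114, 73, 42, 43, 47, 48, 49, 51, 67, 93, 102, 102, 101, 101, 99, 101, 102, 103, 103, 104, 104, 105, 106, 108, 107, 107, 105, 104, 101, 99]
187 305 [134, 135, 135, 133, 132, 130, 129, 129, 131, 132, 130, 130, 129, 131, 132, 130, 130, 128, 127, 126, 94, 93, 94, 91, 63, 43, 44, 48, 49, 50, 49, 66, 9
[... 1303 characters left out ...]
, 185, 185, 183, 179, 178, 177, 176, 173, 172, 172, 171, 168, 163, 158, 154, 150, 148, 144, 138, 132, 122, 109, 106, 107, 106, 106, 106, 107, 106, 106, 105, 104]
224 305 [128, 127, 126, 126, 127, 124, 128, 163, 162, 163, 168, 188, 184, 182, 156, 194, 211, 210, 200, 192, 189, 185, 186, 184, 179, 178, 177, 176, 175, 173, 174, 172, 169, 163, 159, 154, 150, 145, 142, 138, 131, 118, 108, 105, 107, 106, 106, 106, 104, 105, 102, 102, 102]
240 305 [132, 132, 130, 129, 130, 130, 131, 133, 118, 59, 35, 51, 93, 110, 115, 117, 118, 117, 118, 119, 119, 119, 119, 118, 118, 116, 115, 114, 114, 112, 111, 109, 107, 105, 102, 96, 83, 71, 79, 98, 106, 105, 105, 106, 106, 105, 102, 102, 107, 108, 115, 136, 137]
```

Run:
```python
from h import *
s=np.load('pics/w14.npz')
l=wz(s,332.6,181,.006)[:2]; print('line',l)
C=[]
for v,a,b in((206,311.8,346.8),(218,311.8,346.6),(224,311.8,346.3),(240,313.5,343.5)):
    c=wz(s,(a+b)/2,v,.0195)[:2]; C.append(c); print(c.round(4),(c[1]-(l[1]-.1455*(c[0]-l[0]))).round(4),'vs old',(c[1]-(-.0591-.1455*(c[0]-.5025))).round(4))
d=C[3]-C[0]; print(np.degrees(np.arctan2(d[1],d[0])))
```

```text
line [ 0.54081991 -0.06473312]
[ 0.5572 -0.0713] -0.0042 vs old -0.0042
[ 0.5667 -0.0724] -0.0039 vs old -0.004
[ 0.5715 -0.0731] -0.0039 vs old -0.004
[ 0.5846 -0.075 ] -0.0039 vs old -0.0039
-7.71268263460761
```

{"op": "carry_out", "data": {
  "motion": "0 0.08 0 0 0 0 0;0 0.084 0.05 0 0 0 0;0 0 0.1 0 0 0 0;0 0 0.08 0 0 0 0;0 0 0.01 0 0 0 0;0 0 0.01 0 0 0 0;0 0.014 0 0 0 0 0;0 0.014 0 0 0 0 0;0 0.014 0 0 0 0 0;0 0 0 0 0 0 0"
}}

```text
time: 29.38
tool_pos: [0.5745, -0.0681, 0.0096]
ee_rot: [3.141, 0.002, 2.991]
wrist_force: [-3.5, 0.2, 10.5]
width: 0.0005
finger_force: 4.9
```

{"op": "carry_out", "data": {
  "motion": "0 0 -0.05 0 0 0 0;0 -0.1 -0.1 0 0 0 0;0 -0.1 -0.1 0 0 0 0;0.1 -0.1 -0.2 0 0 0 0;0.2 0 -0.2 0 0 0 0;0 0 0 0 0 0 0;0 0 0 0 0 0 0"
}}

```text
time: 30.25
tool_pos: [0.5055, -0.1188, 0.1367]
ee_rot: [3.141, -0.0, 2.991]
wrist_force: [-0.1, -0.5, -0.6]
width: 0.0006
finger_force: 0.0
```

```bash
python3 v.py w15 200,420,150,300;  python3 - <<'E'
from h import *
s=np.load('pics/w15.npz')
cv2.imwrite('pics/w15b.png',cv2.resize(s['pixels'][130:330,220:420,::-1],(600,600),interpolation=cv2.INTER_CUBIC))
E
```

```text
green px [341.  245.9] [128  85  22  25 304] [ 0.5621 -0.0649]
30.3 [ 0.5052 -0.1186  0.1358] [ 3.141e+00 -2.000e-03  2.991e+00] [-0.1 -0.8 -0.6]
```

View pics/w15b.png

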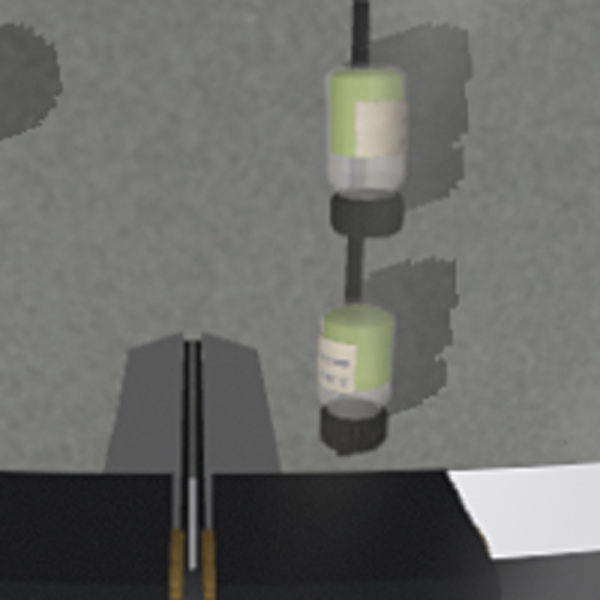

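Both vials lie end to end over the line: near body (328–406, 68–195), far body (320–394, 305–410), line visible between them at (355,265). Last, a numeric check.

Run:
```python
from h import *
s=np.load('pics/w15.npz'); f=lambda u,v,z:wz(s,220+u/3-1/3,130+v/3-1/3,z)[:2]
l=f(354.5,270,.006); print('line',l, -.0591-.1455*(l[0]-.5025))
for n,v,a,b in(('near',100,328.5,406.5),('near',150,328,406),('far',330,321.5,394.5),('far',370,319.5,393)):
    c=f((a+b)/2,v,.0195); print(n,c.round(4),(c[1]-(l[1]-.1455*(c[0]-l[0]))).round(4),'old',(c[1]-(-.0591-.1455*(c[0]-.5025))).round(4))
g=cv2.cvtColor(s['pixels'],cv2.COLOR_RGB2GRAY)
for r in(218,240,248):print(r,g[r,320:358].tolist())
```

```text
line [ 0.53678715 -0.06371831] -0.06408877971914634
near [ 0.4748 -0.0544] 0.0003 old 0.0007
near [ 0.4915 -0.0566] 0.0006 old 0.0009
far [ 0.5547 -0.0665] -0.0001 old 0.0002
far [ 0.5697 -0.0685] -0.0 old 0.0003
218 [123, 119, 119, 119, 120, 119, 122, 122, 125, 124, 120, 119, 121, 123, 121, 89, 60, 62, 64, 64, 83, 112, 123, 123, 125, 126, 126, 126, 128, 117, 111, 108, 101, 100, 100, 98, 97, 108]
240 [125, 125, 126, 125, 122, 119, 126, 142, 140, 146, 151, 154, 158, 161, 163, 164, 164, 165, 164, 166, 168, 168, 167, 163, 158, 153, 148, 144, 139, 134, 127, 114, 94, 93, 94, 97, 97, 94]
248 [127, 123, 122, 118, 119, 124, 144, 147, 163, 173, 184, 191, 196, 199, 201, 200, 198, 199, 186, 171, 168, 167, 167, 165, 161, 154, 149, 144, 138, 133, 121, 103, 96, 97, 96, 96, 95, 96]
```

Both axes are within 1 mm of the line and parallel to it, and the robot is clear. I'm handing it in.

```bash
python3 -c "
from bench import robot
print(robot.close_job())"
```

```text
the job is handed in; nothing more can be done
None
```

Both vials were rolled onto the line one after the other: they lie along it end to end without touching, each within about 1 mm by the last wrist picture, and the job is handed in at about 30 s.

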